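# Weigh a carrier of gas cartridges on a spring balance

## Robot

A 6-joint arm with a two-finger parallel gripper is mounted at the origin on the work surface. World frame = base frame: x ahead of the robot, y to its left, z up, the work surface at z = 0. Lengths are in m, angles in degrees, forces in N, time in s.
With the tool pointing down it reaches from about 0.4 to 0.925 m from the base axis. Payload 3.4 kg.
Tool frame: the origin (TCP) lies at the very end of the fingers, on their centre line; the grasp point (between the pads) lies 19 mm behind it; z points along the fingers, y is the line along which they close (so a half turn about z gives the same grasp; the last joint's range is limited). The gripper opens to 85 mm and grips with 20 to 120 N. Pads are 22 mm wide; open, the fingers measure 114 mm over their backs; the gripper's body (76 mm by 85 mm) begins 54 mm behind the grasp point. The pads swing forward as they close: fully open they stand 13 mm farther back than shut.
Start: joints at [69.185, 17.578, 86.31, -0, 76.112, -4.211], TCP at [0.164, 0.551, 0.231] pointing down, gripper open.
Joint ranges: [-179.03, 179.03], [-60, 130.46], [8.19, 133.38], [-81.62, 261.62], [5.75, 156.47], [-153.77, 153.77]. Speed limits (degrees/s): [147.25, 147.25, 180, 180, 180, 180].

## Interface

Orientations are given as [roll, pitch, yaw] about the fixed x, y, z axes, in that order (R = Rz(yaw) Ry(pitch) Rx(roll)).
In Python, from bench import bot, snapshot, look_for, regions_of gives the robot as it stands.
- The arm moves only by the tool step_arm, never from a script. Its argument "moves" is a list of rows, each a list of 3 entries, a list of its own where there are three numbers: the shift along the tool's x, y, z each as a share of 150 mm, from -1 to 1, then the turn about the tool's z as a share of 360 degrees, from -1 to 1, then the closure, from -1 (fully open) to 1 (shut), so that 0 is half open. A call has exactly 5 rows; each row is the pose to reach, as a shift and turn from the pose commanded when the call began, along the tool's axes at that moment, turning the shorter way round; what a row does not reach only later rows make up. A row lasts 1/10 s, in which the tool goes at most 50 mm and 8.59 degrees, less where a joint would pass 70% of its speed; a pose out of reach is approached as far as the arm can. A call with a number of a shift or a turn outside -1 to 1 is refused whole. A call with a gripper value outside its range is refused whole. The fingers move at their own pace and stop on an object; "grip_force" is the grip in N (left out, the last holds). Time passes only in rows, so rows that repeat a pose let the fingers close, or fill a call up. It gives the time, the measured TCP pose, the force, the opening and the grip force at its end, in the units of the state.
- bot.get_state(): the state, without advancing time (a new reading comes with each control period).
- snapshot(name): name is "side" or "top"; returns a dict with "pixels" (400x640x3 uint8, red, green, blue), "vfov" (degrees; the focal length in pixels is half the picture's height over the tangent of half this angle, whatever the lens; pixels are square), "cx", "cy" (the principal point, pixels), "D" ([k1, k2, p1, p2, k3] as OpenCV has them; the pictures are not rectified), "R" (3x3) and "t" (3): a world point X has camera coordinates R X + t. Camera axes: x right, y down, z forward; pixel columns grow to the right and rows downward; lengths in m; the calibration is good to about 2 mm. A picture is of the moment at which its call begins. There is no depth.
- bot.finish_job(): hands the job in; it is judged then, once.
Trained networks look in the newest picture that a camera, given by its name, has taken for a name from the list of things; names that differ only in an ending like _2 or _b are one class to them, and where a whole thing is asked for, a point or a joint stands for the part that bears it (a point fixed in the world has none). Each returns a list of dicts, best first, with "conf" (0 to 1); they miss things now and then, are a little off and sometimes report something else, mostly with a low value. They report only what shows in the picture. A call takes as long as a camera call. They do not tell look-alikes from the thing itself.
- look_for(camera, thing): "xyz" ([x, y, z] in m, in the coordinates of the camera as it stood for that picture, good to about 4 mm: the middle of the surface that is visible of it).
- regions_of(camera, thing): "mask" (400x640 bool, what is visible of it).
The state is a dict: "clock": time; "joint_pos": joint angles; "joint_vel": joint speeds; "joint_efforts": joint torques, N m; "ee_pos": TCP position; "tcp_rot": TCP orientation; "force": force on the tool from outside, world axes, zero at the start; "wrist_torque": the same for the moment, N m; "opening": opening from 0.0 (shut) to 1.0 (fully open); "grip_force": force on a finger pad.
Only numpy, scipy, OpenCV 4.12 (cv2) and the standard library are available. Lean on these libraries where they do the work, as an engineer would, in place of code of your own. Each camera call takes 0.05 s, during which the arm holds its last target. There are 200 camera calls.

## Task

Put the loose green-capped gas cartridge into the empty pocket of the blue carrier, then hang the full carrier by the kink of its bail on the hook of the spring balance. Its weight is not known: keep holding it and ease it down slowly until the balance carries it all, so that it neither drops nor springs back, then let go and leave it hanging level and still, clear of the bench, with the pointer settled. Leave everything else on the bench where it is.

Things in the scene. Friction and masses are not known exactly. Their poses are not given: they have to be found in the camera images.
- cartridge_new: Loose gas cartridge to be added, standing upright on the bench: aluminium body 44 mm diameter, 88 mm tall, with a green ribbed cap on top, 30 mm diameter, from 92 to 125 mm above its underside (a neck of 36 mm diameter reaches to 93 mm). Origin: centre of its underside; z up its axis. About 50 g. Grip it by the cap.
- carrier: Blue steel tray, 226 (x) by 112 (y) mm, walls 45 mm high, with four foam pockets 50 mm square, 40 mm deep. End plates hold a rigid bail: an 8 mm round bar along x over the middle, 145 mm up, kinked upward in the middle, with an orange grip at each end. Origin: centre of underside, z up. Cartridges in it reach 128 mm up. Full weight unknown, 0.25 to 0.85 kg, mass centre 100 mm below the kink.
- pocket_free (a point): Centre of the floor of the empty pocket, at carrier x +42, y -28, z +3 mm.
- pocket_1 (a point): Centre of the floor of a filled pocket, at carrier x -42, y -28, z +3 mm.
- pocket_2 (a point): Centre of the floor of a filled pocket, at carrier x -42, y +28, z +3 mm.
- pocket_3 (a point): Centre of the floor of a filled pocket, at carrier x +42, y +28, z +3 mm.
- cartridge_1: Green-capped cartridge of the same kind, already in pocket_1. Origin: centre of its underside.
- cartridge_2: The same, in pocket_2.
- cartridge_3: The same, in pocket_3.
- grip_a (a point): Centre of the orange grip at the -x end of the bail (carrier x -85, y 0, z +145 mm): a block 44 mm long along the bail, 16 mm wide, 22 mm tall. Pinch its 16 mm width from above.
- grip_b (a point): Centre of the like orange grip at the +x end (carrier x +85 mm). Either grip may be used.
- bail_eye (a point): Top of the kink in the bail (the kink is 12 mm high, 50 mm long), on the centre line of the 8 mm bar: carrier x 0, y 0, z +157 mm. Hung properly, it lies 4 mm above hook_seat.
- stand: Spring balance on a stand fixed to the bench: base plate 10 mm thick (x -100 to 100, y -60 to 240 mm), column at y +190 mm, arm 496 mm up from it to the white balance housing (22 mm along x, 48 along y, from 333 to 480 mm up) over the origin. Origin: on the bench straight below the balance, z up. The column is on its +y side; the hook's mouth opens to -y.
- hook: Steel wire hook, 6 mm thick, in the stand's y-z plane, swivelling 60 mm above hook_seat in that plane. Tip on the -y side, 22 mm out and 20 mm above hook_seat; neck on the centre line from 41 mm above hook_seat upward; back bulges 19 mm to +y; mouth 25 mm wide inside. The bail, along the stand's x axis (within 0.3 rad, either way round), goes over the tip from -y, then down into the saddle.
- hook_seat (a point): Lowest inside point of the hook, where the bail rests; 265 mm above the bench when unloaded.
- scale_rod (a joint): How far the balance's rod, hook and red pointer are drawn down, in m: 0 unloaded (on its stop), at most 0.09. Spring of 110 N per m of travel (about 0.1 N preload), lightly damped: dropped loads bounce.
- cartridge_spent: Spent cartridge of the same shape with a red cap, standing on the bench; not to be weighed, leave it.
- detector_red: Red handheld gas detector, 125 x 62 x 30 mm, lying on the bench; leave it.
- detector_grey: Grey handheld gas detector, 125 x 62 x 30 mm; leave it.
- multimeter: Yellow multimeter, 150 x 75 x 36 mm, lying; leave it.
- screwdriver: Screwdriver, 180 mm long, lying; leave it.
- parts_tray: Red plastic parts tray, 140 x 100 x 35 mm; leave it.
- spray_bottle: White bottle with a blue cap, 60 mm diameter, 140 mm tall; leave it.
- thermometer: White room thermometer, 110 mm wide, 130 mm tall; leave it.
Things that resemble listed ones, but are neither listed nor needed, are in the scene too. What is shaped like the cartridge_1 but purple is not meant.

How it is judged:
By the outcome, as a careful person would: the job done as asked, in the order asked, and still so for the second after the job is handed in, with the robot touching nothing.
It also fails if it takes over 64 s, if anything falls off the work surface, if the arm or the gripper's body presses on something with over 40 N, if the wrist force passes 120 N, or if a joint passes its speed limit or range.

## Working session

There is one attempt and no reset: what is moved stays moved. The work goes in short steps, Python scripts to look and compute and a tool call to move; the robot and the scene stay as the last step left them, time stands still between calls to the robot, and variables do not carry over. Pictures are saved under pics/ and viewed, at most 10 in all, crops included, and the job is handed in when it is done.

Besides the shell and the picture viewer there is one more tool, called after "Request:" as name(argument=value, ...), one argument or row to a line, values as JSON. step_arm: Moves the arm, as the interface text tells. Its arguments: {"type":"object","properties":{"moves":{"type":"array","items":{"type":"array"}},"grip_force":{"type":"number"}},"required":["moves"]}

```bash
mkdir -p pics; cat > h.py <<'E'
import numpy as np, cv2
from bench import bot, snapshot, look_for, regions_of
def snap(n):
    s=snapshot(n); s['R']=np.array(s['R']); s['t']=np.array(s['t']); s['D']=np.array(s['D'],float)
    f=200/np.tan(np.radians(s['vfov']/2)); s['K']=np.array([[f,0,s['cx']],[0,f,s['cy']],[0,0,1.]]); return s
def save(s,name,crop=None,scale=1):
    im=cv2.cvtColor(s['pixels'],cv2.COLOR_RGB2BGR)
    if crop: x0,y0,x1,y1=crop; im=im[y0:y1,x0:x1]
    cv2.imwrite('pics/'+name,cv2.resize(im,None,fx=scale,fy=scale,interpolation=cv2.INTER_CUBIC))
def w(s,c): return s['R'].T@(np.array(c)-s['t'])
def px(s,X): return cv2.projectPoints(np.array(X,float).reshape(-1,1,3),cv2.Rodrigues(s['R'])[0],s['t'],s['K'],s['D'])[0][:,0]
def onz(s,uv,z):
    uv=np.array(uv,float).reshape(-1,1,2); n=cv2.undistortPoints(uv,s['K'],s['D'])[:,0]
    d=np.c_[n,np.ones(len(n))]@s['R']; o=-s['R'].T@s['t']; return o+d*((z-o[2])/d[:,2])[:,None]
def tri(sa,ua,sb,ub):
    P=[np.c_[s['R'],s['t']] for s in(sa,sb)]
    n=[cv2.undistortPoints(np.array(u,float).reshape(1,1,2),s['K'],s['D'])[0].T for s,u in((sa,ua),(sb,ub))]
    X=cv2.triangulatePoints(P[0],P[1],n[0],n[1]).ravel(); return X[:3]/X[3]
E
python3 - <<'E'
from h import *
np.set_printoptions(precision=3,suppress=True)
for n in('side','top'):
    s=snap(n); save(s,n+'0.png'); print(n,s['vfov'],-s['R'].T@s['t'],s['D'])
    for th in('cartridge_new','carrier','grip_a','stand','hook','hook_seat','bail_eye','pocket_free'):
        for d in look_for(n,th)[:6]: 
            X=w(s,d['xyz']); print(th,round(d['conf'],2),X,px(s,X)[0].round())
print(bot.get_state())
E
```

```text
side 52.636378442460526 [-0.001 -0.628  0.892] [-0.038  0.     0.     0.     0.   ]
cartridge_new 0.84 [ 0.546 -0.363  0.077] [404. 296.]
cartridge_new 0.31 [ 0.599 -0.073  0.089] [330. 225.]
carrier 0.78 [ 0.556 -0.096  0.041] [326. 249.]
grip_a 0.94 [ 0.555 -0.101  0.043] [327. 250.]
stand 0.96 [0.536 0.353 0.079] [222. 177.]
stand 0.27 [0.567 0.263 0.278] [237. 131.]
hook 0.52 [0.533 0.355 0.079] [221. 177.]
hook_seat 0.63 [ 0.703 -0.308  0.081] [421. 247.]
hook_seat 0.55 [ 0.556 -0.1    0.041] [327. 250.]
hook_seat 0.39 [0.565 0.263 0.281] [236. 130.]
bail_eye 0.88 [ 0.557 -0.1    0.049] [327. 247.]
pocket_free 0.61 [ 0.515 -0.064  0.085] [307. 240.]
top 45.49668071210015 [ 0.379 -0.058  1.228] [-0.005  0.     0.     0.     0.   ]
cartridge_new 0.76 [ 0.556 -0.344  0.086] [445. 217.]
carrier 0.76 [ 0.575 -0.087  0.046] [338. 214.]
carrier 0.67 [0.54  0.355 0.014] [166. 233.]
grip_a 0.71 [ 0.572 -0.084  0.043] [337. 216.]
grip_a 0.27 [ 0.556 -0.342  0.086] [444. 217.]
stand 0.65 [ 0.518 -0.049  0.093] [323. 235.]
stand 0.18 [ 0.57  -0.089  0.042] [338. 217.]
hook_seat 0.42 [0.571 0.267 0.27 ] [168. 201.]
bail_eye 0.9 [ 0.572 -0.085  0.038] [337. 216.]
bail_eye 0.68 [ 0.521 -0.048  0.096] [323. 234.]
pocket_free 0.59 [ 0.568 -0.085  0.041] [337. 217.]
{'clock': 0.9, 'joint_pos': array([69.184, 17.576, 86.309,  0.   , 76.113, -4.211]), 'joint_vel': array([-0.033,  0.045,  0.009, -0.058, -0.012, -0.022]), 'joint_efforts': array([ -0.   , -45.747, -25.234,  -0.   ,   0.001,   0.   ]), 'ee_pos': array([0.164, 0.551, 0.231]), 'tcp_rot': array([179.998,   0.   , 163.395]), 'force': array([-0.004, -0.642, -0.144]), 'wrist_torque': array([0.017, 0.007, 0.036]), 'grip_force': 0.0, 'opening': 1.0017806500038537}
```

View pics/side0.png

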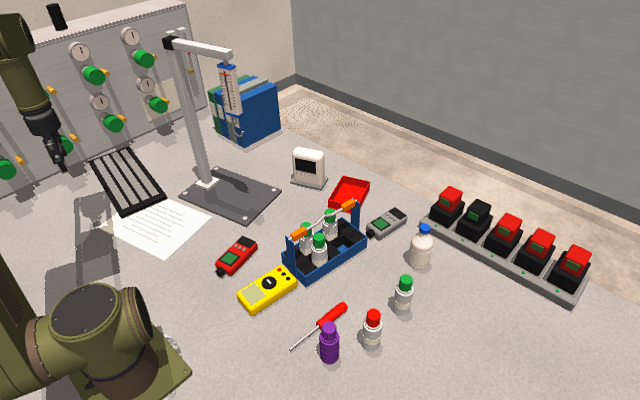

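View pics/top0.png

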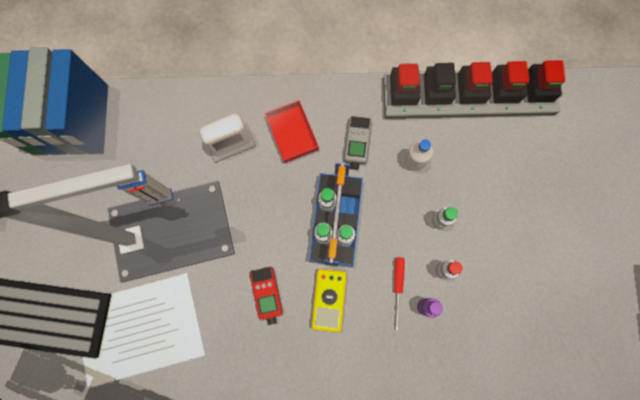

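The loose green-capped cartridge is at side (404,292) / top (449,216). These could be mistaken for it: red-capped spent at side (372,328), purple at (329,342), the three in the carrier at (306,232), (330,218) and (319,245), and the green knobs on the panel. The empty pocket is at top (349,190). The stand hook is at side (237,130), with its mouth to the right (−y).

```bash
python3 - <<'E'
from h import *
np.set_printoptions(precision=4,suppress=True)
S=snap('side');T=snap('top')
save(S,'crop1.png',(270,180,430,310),4.9)
save(T,'stand1.png',(95,150,255,290),4.2)
def blobs(s,lo,hi,box,amin=12):
    hsv=cv2.cvtColor(s['pixels'],cv2.COLOR_RGB2HSV); m=cv2.inRange(hsv,lo,hi)
    k=np.zeros_like(m); x0,y0,x1,y1=box; k[y0:y1,x0:x1]=m[y0:y1,x0:x1]
    n,l,st,c=cv2.connectedComponentsWithStats(k); return [(c[i],st[i,4]) for i in range(1,n) if st[i,4]>=amin]
bS=(270,180,430,320);bT=(300,150,470,280)
for nm,lo,hi,z in(('green',(50,120,60),(80,255,255),.1085),('orange',(8,180,140),(20,255,255),.145)):
    for s,b in((S,bS),(T,bT)):
        for c,a in blobs(s,lo,hi,b):
            zz=z if nm=='orange' else z
            print(nm,'S' if s is S else 'T',c,a,onz(s,c,zz)[0], onz(s,c,zz+.003)[0])
E
```

```text
green S [328.7059 210.8529] 34 [ 0.6247 -0.0458  0.1085] [ 0.6223 -0.048   0.1115]
green S [329.7321 219.0357] 56 [ 0.6016 -0.0707  0.1085] [ 0.5993 -0.0729  0.1115]
green S [380.2143 223.1531] 98 [ 0.682  -0.186   0.1085] [ 0.6794 -0.1877  0.1115]
green S [305.1579 224.2105] 38 [ 0.541  -0.0338  0.1085] [ 0.5389 -0.0361  0.1115]
green S [308.6286 232.6   ] 35 [ 0.5243 -0.0637  0.1085] [ 0.5222 -0.0659  0.1115]
green S [318.4679 239.8269] 156 [ 0.5225 -0.102   0.1085] [ 0.5205 -0.104   0.1115]
green S [405.1105 282.4751] 181 [ 0.5589 -0.3522  0.1085] [ 0.5567 -0.3532  0.1115]
green T [326.8908 194.1261] 119 [ 0.6141 -0.0605  0.1085] [ 0.6135 -0.0605  0.1115]
green T [450.7115 213.1154] 104 [ 0.5623 -0.3529  0.1085] [ 0.5618 -0.3521  0.1115]
green T [322.7757 229.8411] 107 [ 0.5281 -0.0491  0.1085] [ 0.5277 -0.0491  0.1115]
green T [345.7642 231.8491] 106 [ 0.5223 -0.1033  0.1085] [ 0.5219 -0.1031  0.1115]
orange S [347.8136 204.6356] 118 [ 0.6497 -0.0953  0.145 ] [ 0.6471 -0.0975  0.148 ]
orange S [298.6715 233.2263] 137 [ 0.481  -0.0724  0.145 ] [ 0.4791 -0.0746  0.148 ]
orange T [340.7411 175.375 ] 112 [ 0.6505 -0.0936  0.145 ] [ 0.6498 -0.0935  0.148 ]
orange T [332.3868 247.5283] 106 [ 0.4823 -0.0705  0.145 ] [ 0.4821 -0.0704  0.148 ]
```

View pics/crop1.png

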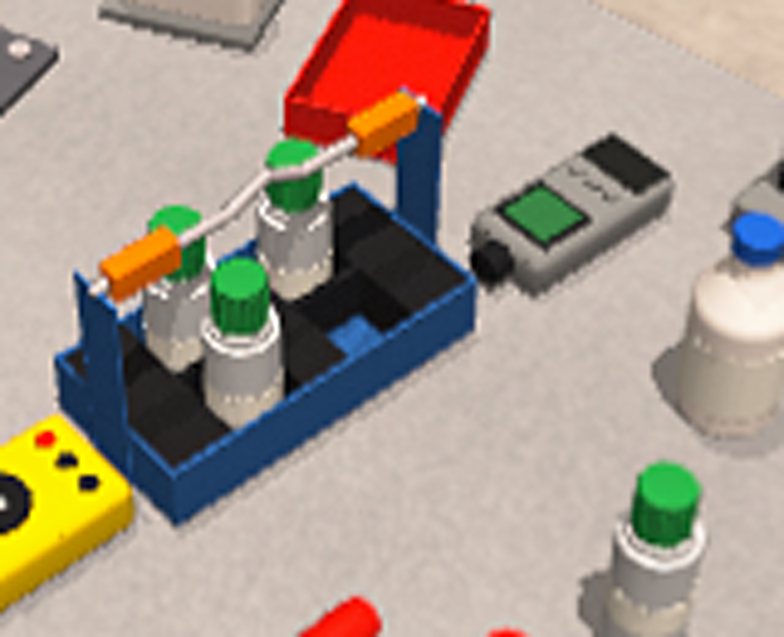

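View pics/stand1.png

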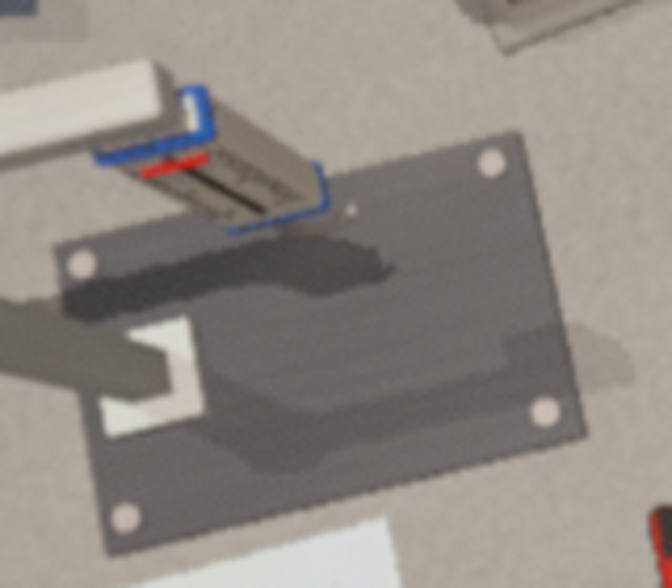

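Both choices are confirmed. In the side crop the green-capped loose cartridge is standing at the lower right, and the empty pocket (blue floor visible) is at the +x, −y corner of the carrier. In the top crop the stand's plate corners are at (108,208), (219,181), (235,254) and (121,282), with the column at its left (+y) end.

```bash
cat > plan.py <<'E'
import numpy as np, sys, ast
def plan(p,yaw,wps):
    """wps: (x,y,z,yaw). prints per-call [shift shares],[turn share]"""
    p=np.array(p,float)
    for wp in wps:
        q=np.array(wp[:3]); 
        while True:
            a=np.radians(yaw); X=np.array([np.cos(a),np.sin(a),0]); Y=np.array([np.sin(a),-np.cos(a),0]); Z=np.array([0,0,-1.])
            d=np.array([X@(q-p),Y@(q-p),Z@(q-p)])/.15; dy=(wp[3]-yaw+180)%360-180
            k=min(1,.99/max(abs(d).max(),1e-9),1.38/max(np.linalg.norm(d),1e-9),42/max(abs(dy),1e-9))
            s=np.round(d*k,3); t=round(-dy*k/360,4)
            p=p+.15*(s[0]*X+s[1]*Y+s[2]*Z); yaw=yaw-360*t
            print(s.tolist(),t,'->',p.round(4),round(yaw,2))
            if k==1: break
E
python3 - <<'E'
from h import *; from plan import plan
np.set_printoptions(precision=4,suppress=True)
T=snap('top')
c=np.array([(55,243),(520,132),(587,435),(108,555)])/4.2+[95,150]-.4
P=onz(T,c,.010)[:,:2]; print(P, [np.linalg.norm(P[i]-P[i-1]) for i in range(4)])
y=(P[0]+P[3]-P[1]-P[2]); y/=np.linalg.norm(y); cen=P.mean(0); o=cen-.09*y
print('stand origin',o,'yaw',np.degrees(np.arctan2(-y[0],y[1])))
plan((.164,.551,.231),163.395,[(.33,.31,.25,120),(.44,.05,.25,82.2),(.52,-.25,.24,82.2),(.5606,-.3525,.20,82.2),(.5606,-.3525,.096,82.2)])
E
```

```text
[[0.6108 0.5136]
 [0.6758 0.2241]
 [0.4854 0.1789]
 [0.418  0.4687]] [np.float64(0.19799703575929967), np.float64(0.29668287052347514), np.float64(0.1957549255858985), np.float64(0.29753336771006456)]
stand origin [0.5676 0.2586] yaw 12.87453599845526
[-0.99, -0.797, -0.083] 0.0785 -> [0.2721 0.394  0.2434] 135.14
[-0.668, -0.125, -0.044] 0.042 -> [0.3299 0.31   0.25  ] 120.02
[-0.99, -0.123, 0.0] 0.0557 -> [0.3882 0.1722 0.25  ] 99.96
[-0.862, 0.199, 0.0] 0.0493 -> [0.44 0.05 0.25] 82.22
[-0.99, 0.414, 0.035] 0.0 -> [ 0.4814 -0.1055  0.2448] 82.22
[-0.919, 0.385, 0.032] 0.0 -> [ 0.52   -0.2499  0.24  ] 82.22
[-0.641, 0.361, 0.267] 0.0 -> [ 0.5606 -0.3525  0.2   ] 82.22
[0.0, -0.0, 0.693] 0.0 -> [ 0.5606 -0.3525  0.096 ] 82.22
```

Request:
step_arm(
  moves=[
    [[-0.99,-0.797,-0.083],0.0785,-0.2],
    [[-0.99,-0.797,-0.083],0.0785,-0.2],
    [[-0.99,-0.797,-0.083],0.0785,-0.2],
    [[-0.99,-0.797,-0.083],0.0785,-0.2],
    [[-0.99,-0.797,-0.083],0.0785,-0.2],
  ],
)

```text
clock: 1.55
ee_pos: [0.2746, 0.3903, 0.2442]
tcp_rot: [-180.0, 0.1, 134.8]
force: [-0.7, 0.7, 0.0]
opening: 0.602
grip_force: 0.0
```

Request:
step_arm(
  moves=[
    [[-0.668,-0.125,-0.044],0.042,-0.2],
    [[-0.668,-0.125,-0.044],0.042,-0.2],
    [[-0.668,-0.125,-0.044],0.042,-0.2],
    [[-0.668,-0.125,-0.044],0.042,-0.2],
    [[-0.668,-0.125,-0.044],0.042,-0.2],
  ],
)

```text
clock: 2.05
ee_pos: [0.3298, 0.3111, 0.2504]
tcp_rot: [180.0, -0.1, 120.1]
force: [-0.1, 0.8, 0.5]
opening: 0.596
grip_force: 0.0
```

Request:
step_arm(
  moves=[
    [[-0.99,-0.123,0],0.0557,-0.2],
    [[-0.99,-0.123,0],0.0557,-0.2],
    [[-0.99,-0.123,0],0.0557,-0.2],
    [[-0.99,-0.123,0],0.0557,-0.2],
    [[-0.99,-0.123,0],0.0557,-0.2],
  ],
)

```text
clock: 2.55
ee_pos: [0.3886, 0.1729, 0.2502]
tcp_rot: [-180.0, -0.1, 99.9]
force: [-0.2, 0.7, 0.8]
opening: 0.6
grip_force: 0.0
```

Request:
step_arm(
  moves=[
    [[-0.862,0.199,0],0.0493,-0.2],
    [[-0.862,0.199,0],0.0493,-0.2],
    [[-0.862,0.199,0],0.0493,-0.2],
    [[-0.862,0.199,0],0.0493,-0.2],
    [[-0.862,0.199,0],0.0493,-0.2],
  ],
)

```text
clock: 3.05
ee_pos: [0.4402, 0.052, 0.2501]
tcp_rot: [-179.9, -0.1, 82.3]
force: [-0.9, 0.7, 0.2]
opening: 0.601
grip_force: 0.0
```

Request:
step_arm(
  moves=[
    [[-0.99,0.414,0.035],0,-0.2],
    [[-0.99,0.414,0.035],0,-0.2],
    [[-0.99,0.414,0.035],0,-0.2],
    [[-0.99,0.414,0.035],0,-0.2],
    [[-0.99,0.414,0.035],0,-0.2],
  ],
)

```text
clock: 3.55
ee_pos: [0.4823, -0.1046, 0.2447]
tcp_rot: [-180.0, -0.1, 82.2]
force: [0.5, 0.1, 0.6]
opening: 0.595
grip_force: 0.0
```

Request:
step_arm(
  moves=[
    [[-0.919,0.385,0.032],0,-0.2],
    [[-0.919,0.385,0.032],0,-0.2],
    [[-0.919,0.385,0.032],0,-0.2],
    [[-0.919,0.385,0.032],0,-0.2],
    [[-0.919,0.385,0.032],0,-0.2],
  ],
)

```text
clock: 4.05
ee_pos: [0.5205, -0.2474, 0.2397]
tcp_rot: [-179.9, -0.1, 82.3]
force: [-0.3, 0.7, -0.3]
opening: 0.597
grip_force: 0.0
```

Request:
step_arm(
  moves=[
    [[-0.641,0.361,0.267],0,-0.2],
    [[-0.641,0.361,0.267],0,-0.2],
    [[-0.641,0.361,0.267],0,-0.2],
    [[-0.641,0.361,0.267],0,-0.2],
    [[-0.641,0.361,0.267],0,-0.2],
  ],
)

```text
clock: 4.55
ee_pos: [0.5608, -0.3494, 0.2001]
tcp_rot: [-179.9, -0.1, 82.3]
force: [-0.9, 0.7, 0.5]
opening: 0.6
grip_force: 0.0
```

Request:
step_arm(
  moves=[
    [[0,0,0],0,-0.2],
    [[0,0,0.15],0,-0.2],
    [[0,0,0.35],0,-0.2],
    [[0,0,0.55],0,-0.2],
    [[0,0,0.693],0,-0.2],
  ],
)

```text
clock: 5.05
ee_pos: [0.5602, -0.3501, 0.0959]
tcp_rot: [-180.0, -0.1, 82.3]
force: [-0.2, 0.2, -0.2]
opening: 0.599
grip_force: 0.0
```

Request:
step_arm(
  moves=[
    [[0,0,0],0,0.0],
    [[0,0,0],0,0.15],
    [[0,0,0],0,0.3],
    [[0,0,0],0,0.6],
    [[0,0,0],0,1],
  ],
  grip_force=40,
)

```text
clock: 5.55
ee_pos: [0.5621, -0.353, 0.0985]
tcp_rot: [179.8, 0.1, 82.2]
force: [0.1, 1.5, 5.4]
opening: 0.335
grip_force: 40.1
```

Request:
step_arm(
  moves=[
    [[0,0,0],0,1],
    [[0,0,0],0,1],
    [[0,0,-0.1],0,1],
    [[0,0,-0.3],0,1],
    [[0,0,-0.5],0,1],
  ],
)

```text
clock: 6.05
ee_pos: [0.5604, -0.3523, 0.1718]
tcp_rot: [-179.9, -0.0, 82.2]
force: [0.3, -0.4, 0.2]
opening: 0.334
grip_force: 39.6
```

```bash
python3 - <<'E'
from plan import plan
plan((.5606,-.3525,.171),82.2,[(.5606,-.3525,.27,82.2),(.604,-.117,.27,82.2)])
E
```

```text
[0.0, 0.0, -0.66] -0.0 -> [ 0.5606 -0.3525  0.27  ] 82.2
[0.99, 0.046, 0.0] -0.0 -> [ 0.5876 -0.2063  0.27  ] 82.2
[0.605, 0.028, 0.0] -0.0 -> [ 0.6041 -0.117   0.27  ] 82.2
```

Request:
step_arm(
  moves=[
    [[0,0,-0.2],0,1],
    [[0,0,-0.4],0,1],
    [[0,0,-0.66],0,1],
    [[0,0,-0.66],0,1],
    [[0,0,-0.66],0,1],
  ],
)

```text
clock: 6.55
ee_pos: [0.5613, -0.3529, 0.272]
tcp_rot: [179.8, 0.1, 82.2]
force: [-0.5, 1.3, -0.6]
opening: 0.336
grip_force: 39.6
```

Request:
step_arm(
  moves=[
    [[0.2,0.01,0],0,1],
    [[0.4,0.02,0],0,1],
    [[0.6,0.03,0],0,1],
    [[0.8,0.038,0],0,1],
    [[0.99,0.046,0],0,1],
  ],
)

```text
clock: 7.05
ee_pos: [0.5867, -0.2046, 0.268]
tcp_rot: [-179.8, -0.1, 82.2]
force: [-0.1, -0.1, -0.4]
opening: 0.339
grip_force: 39.6
```

Request:
step_arm(
  moves=[
    [[0.2,0.01,0],0,1],
    [[0.4,0.02,0],0,1],
    [[0.605,0.028,0],0,1],
    [[0.605,0.028,0],0,1],
    [[0.605,0.028,0],0,1],
  ],
)

```text
clock: 7.55
ee_pos: [0.6034, -0.1162, 0.2686]
tcp_rot: [-179.8, 0.0, 82.3]
force: [0.7, -0.0, -1.2]
opening: 0.337
grip_force: 39.6
```

```bash
python3 - <<'E'
from h import *
np.set_printoptions(precision=4,suppress=True)
st=bot.get_state(); print(st['ee_pos'],st['tcp_rot'],st['opening'])
S=snap('side');T=snap('top')
ims=[]
for s,q in((S,(.604,-.117,.2)),(T,(.604,-.117,.2))):
    u=px(s,q)[0].astype(int); im=s['pixels'][max(0,u[1]-50):u[1]+60,u[0]-50:u[0]+50]; im=cv2.resize(im[:105],(390,420),interpolation=cv2.INTER_CUBIC); ims.append(im); print(u)
cv2.imwrite('pics/hold.png',cv2.cvtColor(np.hstack(ims),cv2.COLOR_RGB2BGR))
E
```

```text
[ 0.6034 -0.1162  0.2686] [-179.8123    0.0148   82.3117] 0.3368825058039709
[343 201]
[352 189]
```

View pics/hold.png

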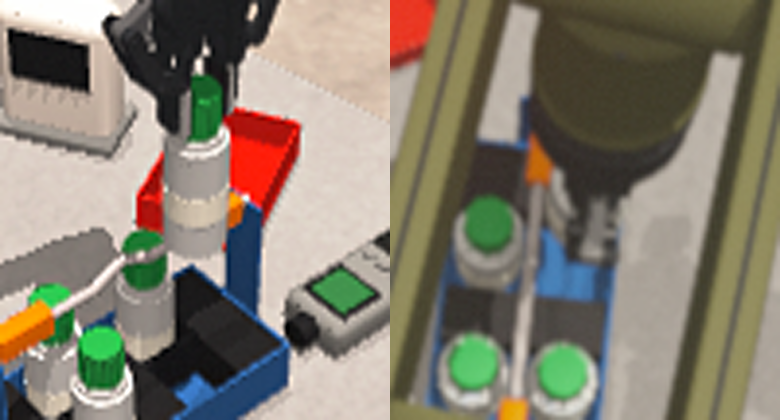

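Request:
step_arm(
  moves=[
    [[0,0.003,0.1],0,1],
    [[0,0.003,0.2],0,1],
    [[0,0.003,0.35],0,1],
    [[0,0.003,0.5],0,1],
    [[0,0.003,0.65],0,1],
  ],
)

```text
clock: 8.15
ee_pos: [0.6044, -0.1186, 0.1717]
tcp_rot: [-180.0, 0.0, 82.1]
force: [-0.2, -0.6, -0.4]
opening: 0.335
grip_force: 39.6
```

Request:
step_arm(
  moves=[
    [[0,0,0.1],0,1],
    [[0,0,0.14],0,1],
    [[0,0,0.14],0,1],
    [[0,0,0.14],0,1],
    [[0,0,0.14],0,1],
  ],
)

```text
clock: 8.65
ee_pos: [0.6056, -0.1175, 0.1529]
tcp_rot: [179.9, 0.0, 82.2]
force: [0.3, -0.1, -0.5]
opening: 0.337
grip_force: 39.6
```

```bash
python3 - <<'E'
from h import *
S=snap('side');T=snap('top')
ims=[]
for s,q in((S,(.604,-.117,.1)),(T,(.604,-.117,.1))):
    u=px(s,q)[0].astype(int); im=s['pixels'][u[1]-50:u[1]+55,u[0]-50:u[0]+50]; im=cv2.resize(im,(390,420),interpolation=cv2.INTER_CUBIC); ims.append(im); print(u)
cv2.imwrite('pics/ins.png',cv2.cvtColor(np.hstack(ims),cv2.COLOR_RGB2BGR))
E
```

```text
[342 228]
[350 198]
```

View pics/ins.png

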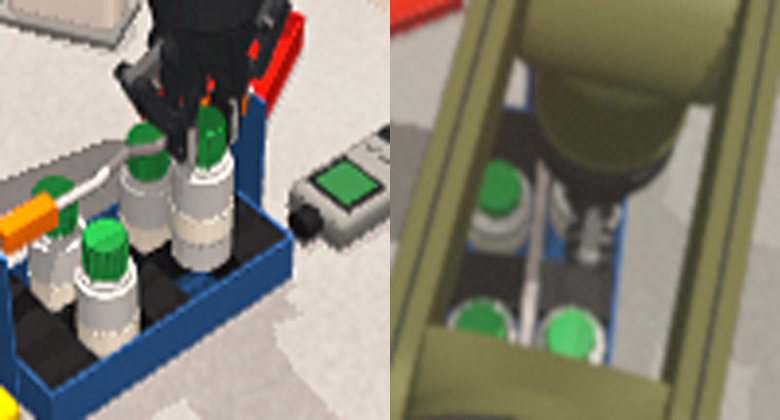

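The side view shows the cartridge upright above the pocket, its bottom at crop (203,265), with blue pocket floor still visible to its left. I'll lower it slowly and watch the force.

Request:
step_arm(
  moves=[
    [[0,0,0.03],0,1],
    [[0,0,0.06],0,1],
    [[0,0,0.09],0,1],
    [[0,0,0.12],0,1],
    [[0,0,0.12],0,1],
  ],
)

```text
clock: 9.25
ee_pos: [0.6041, -0.1168, 0.1327]
tcp_rot: [-179.9, -0.0, 82.2]
force: [0.3, -0.1, -0.7]
opening: 0.337
grip_force: 39.6
```

Request:
step_arm(
  moves=[
    [[0,0,0.05],0,1],
    [[0,0,0.1],0,1],
    [[0,0,0.15],0,1],
    [[0,0,0.19],0,1],
    [[0,0,0.19],0,1],
  ],
)

```text
clock: 9.75
ee_pos: [0.6039, -0.1168, 0.1039]
tcp_rot: [-179.9, -0.0, 82.2]
force: [-0.4, 0.3, -0.8]
opening: 0.336
grip_force: 39.6
```

Request:
step_arm(
  moves=[
    [[0,0,0.01],0,1],
    [[0,0,0.02],0,1],
    [[0,0,0.02],0,1],
    [[0,0,0.02],0,0.2],
    [[0,0,0.02],0,0.0],
  ],
)

```text
clock: 10.25
ee_pos: [0.605, -0.1171, 0.1027]
tcp_rot: [180.0, 0.0, 82.2]
force: [-0.4, -0.3, 0.8]
opening: 0.499
grip_force: 0.0
```

Request:
step_arm(
  moves=[
    [[0,0,0],0,-0.1],
    [[0,0,0],0,-0.1],
    [[0,0,0],0,-0.1],
    [[0,0,-0.1],0,-0.1],
    [[0,0,-0.3],0,-0.1],
  ],
)

```text
clock: 10.75
ee_pos: [0.6026, -0.1165, 0.1451]
tcp_rot: [-179.6, -0.0, 82.2]
force: [0.6, -0.5, -0.6]
opening: 0.548
grip_force: 0.0
```

Request:
step_arm(
  moves=[
    [[0,0,-0.3],0,-0.1],
    [[0,0,-0.6],0,-0.1],
    [[0,0,-0.66],0,-0.1],
    [[0,0,-0.66],0,-0.1],
    [[0,0,-0.66],0,-0.1],
  ],
)

```text
clock: 11.25
ee_pos: [0.6039, -0.1168, 0.2451]
tcp_rot: [-179.9, -0.0, 82.2]
force: [0.3, -0.0, 0.2]
opening: 0.548
grip_force: 0.0
```

```bash
python3 - <<'E'
from h import *; from plan import plan
# cmd z: .102-.045-... 
plan((.6045,-.1175,.246),82.2,[(.52,-.09,.25,130),(.4817,-.0715,.25,172.2)])
E
```

```text
[0.092, -0.512, -0.023] -0.1167 -> [ 0.5303 -0.0934  0.2494] 124.21
[0.057, -0.044, -0.004] -0.0161 -> [ 0.52 -0.09  0.25] 130.01
[0.258, -0.116, 0.0] -0.1167 -> [ 0.4818 -0.0716  0.25  ] 172.02
[0.001, 0.0, 0.0] -0.0005 -> [ 0.4817 -0.0716  0.25  ] 172.2
```

Request:
step_arm(
  moves=[
    [[0.092,-0.512,-0.023],-0.1167,-0.1],
    [[0.092,-0.512,-0.023],-0.1167,-0.1],
    [[0.092,-0.512,-0.023],-0.1167,-0.1],
    [[0.092,-0.512,-0.023],-0.1167,-0.1],
    [[0.092,-0.512,-0.023],-0.1167,-0.1],
  ],
)

```text
clock: 11.75
ee_pos: [0.5287, -0.0924, 0.2472]
tcp_rot: [-179.8, -0.2, 124.6]
force: [-0.0, 0.3, -0.2]
opening: 0.545
grip_force: 0.0
```

Request:
step_arm(
  moves=[
    [[0.057,-0.044,-0.004],-0.0161,0.1],
    [[0.057,-0.044,-0.004],-0.0161,0.1],
    [[0.057,-0.044,-0.004],-0.0161,0.1],
    [[0.057,-0.044,-0.004],-0.0161,0.1],
    [[0.057,-0.044,-0.004],-0.0161,0.1],
  ],
)

```text
clock: 12.25
ee_pos: [0.5205, -0.0896, 0.2499]
tcp_rot: [-180.0, -0.0, 130.0]
force: [0.6, 1.0, 0.6]
opening: 0.448
grip_force: 0.0
```

Request:
step_arm(
  moves=[
    [[0.258,-0.116,0],-0.1167,0.1],
    [[0.258,-0.116,0],-0.1167,0.1],
    [[0.258,-0.116,0],-0.1167,0.1],
    [[0.258,-0.116,0],-0.1167,0.1],
    [[0.258,-0.116,0],-0.1167,0.1],
  ],
)

```text
clock: 12.75
ee_pos: [0.4823, -0.0712, 0.2505]
tcp_rot: [-180.0, 0.0, 172.3]
force: [0.6, -0.2, 0.6]
opening: 0.445
grip_force: 0.0
```

```bash
python3 - <<'E'
from h import *
np.set_printoptions(precision=4,suppress=True)
st=bot.get_state(); print(st['ee_pos'],st['tcp_rot'])
S=snap('side');T=snap('top'); save(S,'aft.png',(200,90,380,290),2.9)
for s,b in((S,(270,180,430,320)),(T,(300,150,470,280))):
  hsv=cv2.cvtColor(s['pixels'],cv2.COLOR_RGB2HSV)
  for nm,lo,hi,z in(('green',(50,120,60),(80,255,255),.1115),('orange',(8,180,140),(20,255,255),.145)):
    m=cv2.inRange(hsv,lo,hi); k=np.zeros_like(m); x0,y0,x1,y1=b; k[y0:y1,x0:x1]=m[y0:y1,x0:x1]
    n,l,q,c=cv2.connectedComponentsWithStats(k)
    for i in range(1,n):
      if q[i,4]>11: print('S' if s is S else 'T',nm,c[i],q[i,4],onz(s,c[i],z)[0])
E
```

```text
[ 0.4823 -0.0712  0.2505] [-179.9964    0.028   172.3315]
S green [328.7059 210.8529] 34 [ 0.6223 -0.048   0.1115]
S green [329.7321 219.0357] 56 [ 0.5993 -0.0729  0.1115]
S green [342.9645 225.2057] 141 [ 0.6053 -0.1164  0.1115]
S green [380.2449 223.2551] 98 [ 0.6792 -0.188   0.1115]
S green [305.3056 224.1111] 36 [ 0.5395 -0.0361  0.1115]
S green [308.6286 232.6   ] 35 [ 0.5222 -0.0659  0.1115]
S green [318.4103 239.8846] 156 [ 0.5203 -0.1041  0.1115]
S orange [347.8261 204.7304] 115 [ 0.6494 -0.0956  0.145 ]
S orange [298.5652 233.3261] 138 [ 0.4806 -0.0724  0.145 ]
T orange [340.9186 173.5581] 86 [ 0.6549 -0.0941  0.145 ]
T orange [331. 256.] 13 [ 0.4632 -0.0669  0.145 ]
```

View pics/aft.png

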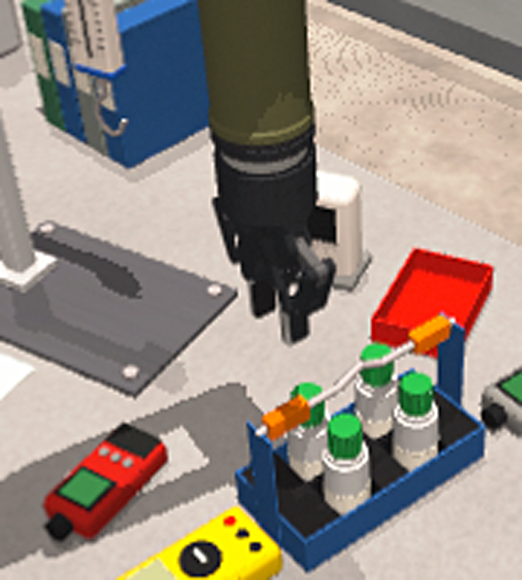

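The new cartridge is seated level with the others (cap at side (343,225), matching the pocket), and the carrier has not moved. Next I'll grip grip_a and check the hook prediction.

```bash
python3 - <<'E'
from h import *; from plan import plan
plan((.4818,-.0716,.25),172.02,[(.4855,-.0723,.25,172.2),(.4855,-.0723,.126,172.2)])
S=snap('side');T=snap('top')
o=np.array([.5676,.2586]);a=np.radians(12.87);ex=np.array([np.cos(a),np.sin(a)]);ey=np.array([-np.sin(a),np.cos(a)])
L=lambda y,z:np.r_[o+y*ey,z]
pts=[L(0,.262),L(-.022,.285),L(0,.306),L(.019,.29),L(-.012,.27),L(0,.333)]
ims=[]
for s in(S,T):
    p=px(s,pts); print(p.round(1).tolist())
    x0,y0=(p[0]-[25,30]).astype(int); im=cv2.resize(s['pixels'][y0:y0+60,x0:x0+50].copy(),(400,480),interpolation=cv2.INTER_CUBIC)
    for q in p: cv2.circle(im,tuple(int(v) for v in (q-[x0,y0]+.5)*8),3,(255,0,255),-1)
    ims.append(im)
cv2.imwrite('pics/hook.png',cv2.cvtColor(np.hstack(ims),cv2.COLOR_RGB2BGR))
E
```

```text
[-0.025, -0.001, 0.0] -0.0005 -> [ 0.4855 -0.0723  0.25  ] 172.2
[-0.0, -0.0, 0.827] 0.0 -> [ 0.4855 -0.0723  0.126 ] 172.2
[[238.6, 135.8], [243.3, 130.9], [236.2, 122.7], [232.0, 125.9], [241.4, 134.5], [234.7, 114.3]]
[[173.3, 203.9], [180.3, 199.2], [166.2, 199.8], [159.6, 203.6], [177.7, 201.8], [161.5, 197.1]]
```

View pics/hook.png

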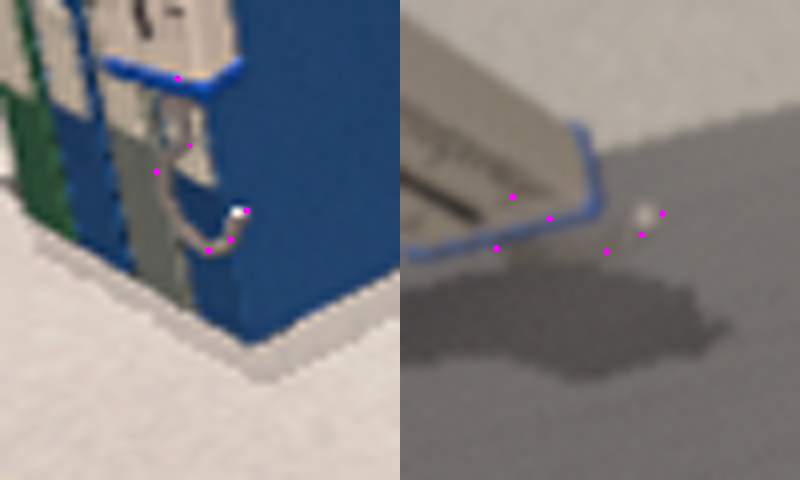

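The overlay fits the hook well: tip at side (242,131) and top (178,199.5), about 3 mm toward +y of the prediction. Now I'll grasp.

Request:
step_arm(
  moves=[
    [[-0.025,0,0.1],0,0.1],
    [[-0.025,0,0.3],0,0.1],
    [[-0.025,0,0.5],0,0.1],
    [[-0.025,0,0.7],0,0.1],
    [[-0.025,0,0.827],0,0.1],
  ],
)

```text
clock: 13.45
ee_pos: [0.4848, -0.0714, 0.1243]
tcp_rot: [180.0, -0.1, 171.9]
force: [0.3, 0.1, 0.5]
opening: 0.453
grip_force: 0.0
```

Request:
step_arm(
  moves=[
    [[0,0,0],0,0.2],
    [[0,0,0],0,0.35],
    [[0,0,0],0,0.5],
    [[0,0,0],0,0.6],
    [[0,0,0],0,0.7],
  ],
  grip_force=20,
)

```text
clock: 13.95
ee_pos: [0.4869, -0.072, 0.1277]
tcp_rot: [-180.0, 0.2, 172.0]
force: [0.2, -0.1, 5.3]
opening: 0.187
grip_force: 20.7
```

Request:
step_arm(
  moves=[
    [[0,0,0],0,0.9],
    [[0,0,0],0,1],
    [[0,0,0],0,1],
    [[0,0,0],0,1],
    [[0,0,0],0,1],
  ],
  grip_force=120,
)

```text
clock: 14.45
ee_pos: [0.4869, -0.0719, 0.128]
tcp_rot: [-180.0, 0.2, 172.0]
force: [-0.3, -0.6, 7.0]
opening: 0.167
grip_force: 117.8
```

```bash
python3 - <<'E'
from h import *
S=snap('side');T=snap('top')
print(tri(S,(242.25,131),T,(178.1,199.5)), bot.get_state()['ee_pos'])
E
```

```text
[0.57244707 0.24236004 0.28252026] [ 0.48694573 -0.07191971  0.12794817]
```

Request:
step_arm(
  moves=[
    [[0,0,-0.02],0,1],
    [[0,0,-0.05],0,1],
    [[0,0,-0.1],0,1],
    [[0,0,-0.16],0,1],
    [[0,0,-0.2],0,1],
  ],
)

```text
clock: 15.05
ee_pos: [0.4859, -0.0717, 0.157]
tcp_rot: [-180.0, 0.0, 172.0]
force: [0.6, 0.2, -6.9]
opening: 0.171
grip_force: 117.2
```

Request:
step_arm(
  moves=[
    [[0,0,0],0,1],
    [[0,0,0],0,1],
    [[0,0,0],0,1],
    [[0,0,0],0,1],
    [[0,0,0],0,1],
  ],
)

```text
clock: 15.55
ee_pos: [0.4855, -0.0716, 0.156]
tcp_rot: [180.0, -0.0, 172.0]
force: [0.4, -0.3, -5.8]
opening: 0.163
grip_force: 117.2
```

```bash
cat > or.py <<'E'
from h import *
def orange(s,box):
    hsv=cv2.cvtColor(s['pixels'],cv2.COLOR_RGB2HSV); m=cv2.inRange(hsv,(8,180,120),(20,255,255))
    k=np.zeros_like(m); x0,y0,x1,y1=box; k[y0:y1,x0:x1]=m[y0:y1,x0:x1]
    n,l,q,c=cv2.connectedComponentsWithStats(k); return [(c[i].round(1).tolist(),int(q[i,4])) for i in range(1,n) if q[i,4]>11]
E
python3 - <<'E'
from or_ import * if 0 else None
E
mv(){ :; }; mv; cp or.py ora.py; python3 - <<'E'
from ora import *
np.set_printoptions(precision=4,suppress=True)
st=bot.get_state(); print(st['ee_pos'],st['tcp_rot'],st['force'],st['wrist_torque'],st['grip_force'])
S=snap('side');T=snap('top')
a=orange(S,(200,100,430,300));b=orange(T,(200,120,400,290)); print(a,b)
R=max(a,key=lambda q:q[0][0]); U=min(b,key=lambda q:q[0][1])
print(tri(S,R[0],T,U[0]))
E
```

```text
[ 0.4855 -0.0716  0.156 ] [179.9958  -0.0439 172.036 ] [ 0.351  -0.3071 -5.7611] [0.0718 0.4844 0.0395] 117.19325423240662
[([347.5, 197.8], 123), ([293.5, 227.7], 69)] [([341.0, 172.9], 117)]
[ 0.6502 -0.0934  0.1687]  File "<stdin>", line 1
    from or_ import * if 0 else None
                      ^^
SyntaxError: invalid syntax
```

```bash
python3 - <<'E'
from plan import plan
plan((.4855,-.0723,.156),172.2,[(.4855,-.0723,.2745,172.2),(.49,.04,.2745,182),(.5050,.1760,.2745,192.9)])
E
```

```text
[0.0, 0.0, -0.79] -0.0 -> [ 0.4855 -0.0723  0.2745] 172.2
[0.072, 0.746, -0.0] -0.0272 -> [0.49   0.04   0.2745] 181.99
[-0.132, 0.902, -0.0] -0.0303 -> [0.5051 0.1759 0.2745] 192.9
```

Request:
step_arm(
  moves=[
    [[0,0,-0.08],0,1],
    [[0,0,-0.25],0,1],
    [[0,0,-0.45],0,1],
    [[0,0,-0.65],0,1],
    [[0,0,-0.79],0,1],
  ],
)

```text
clock: 16.15
ee_pos: [0.4865, -0.0718, 0.2768]
tcp_rot: [-180.0, 0.1, 172.0]
force: [0.5, -0.5, -6.4]
opening: 0.161
grip_force: 117.6
```

Request:
step_arm(
  moves=[
    [[0.007,0.075,0],-0.0027,1],
    [[0.02,0.2,0],-0.0075,1],
    [[0.036,0.37,0],-0.0135,1],
    [[0.054,0.56,0],-0.02,1],
    [[0.072,0.746,0],-0.0272,1],
  ],
)

```text
clock: 16.65
ee_pos: [0.4892, 0.0424, 0.2728]
tcp_rot: [179.9, -0.2, -178.1]
force: [-0.4, 0.3, -6.2]
opening: 0.163
grip_force: 117.7
```

Request:
step_arm(
  moves=[
    [[-0.03,0.21,0],-0.007,1],
    [[-0.064,0.44,0],-0.015,1],
    [[-0.094,0.64,0],-0.0215,1],
    [[-0.118,0.8,0],-0.027,1],
    [[-0.132,0.902,0],-0.0303,1],
  ],
)

```text
clock: 17.15
ee_pos: [0.5048, 0.1791, 0.2728]
tcp_rot: [179.9, -0.2, -167.1]
force: [0.1, -0.1, -7.0]
opening: 0.165
grip_force: 117.8
```

Request:
step_arm(
  moves=[
    [[0,0,0],0,1],
    [[0,0,0],0,1],
    [[0,0,0],0,1],
    [[0,0,0],0,1],
    [[0,0,0],0,1],
  ],
)

```text
clock: 17.65
ee_pos: [0.5061, 0.1757, 0.2748]
tcp_rot: [-180.0, -0.0, -167.3]
force: [-0.2, 0.5, -5.7]
opening: 0.166
grip_force: 117.9
```

```bash
python3 - <<'E'
from ora import *
np.set_printoptions(precision=4,suppress=True)
st=bot.get_state(); print(st['ee_pos'],st['tcp_rot'],st['force'],st['wrist_torque'],st['grip_force'])
S=snap('side');T=snap('top'); save(S,'appr.png',(180,60,340,230),3.4)
a=orange(S,(150,50,430,300));b=orange(T,(100,100,400,290)); print(a,b)
R=max(a,key=lambda q:q[0][0]); U=min(b,key=lambda q:q[0][1])
print(tri(S,R[0],T,U[0]))
E
```

```text
[0.5061 0.1757 0.2748] [-179.9898   -0.0016 -167.3406] [-0.2315  0.4571 -5.6911] [-0.1686  0.4725  0.0622] 117.85385012626648
[([165.2, 100.0], 13), ([273.7, 119.6], 94), ([233.7, 148.7], 55)] [([192.8, 153.4], 150), ([210.3, 239.6], 78)]
[0.6679 0.213  0.2892]
```

View pics/appr.png

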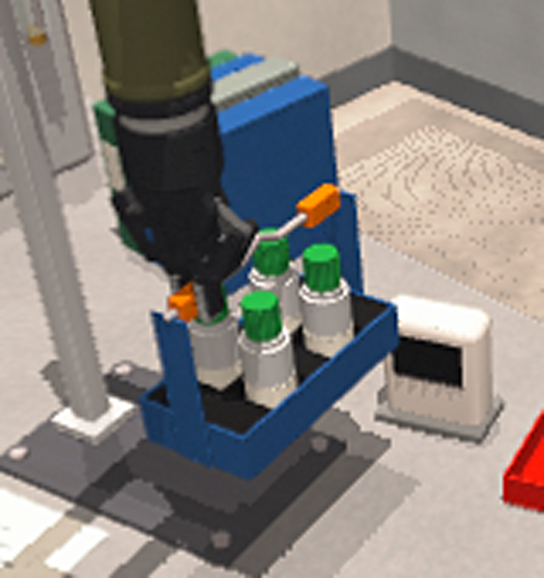

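The side view shows the carrier level, full, and on the −y side of the stand. The far grip at (274,120) gives the bail heading of 13°, which is parallel to the stand's x axis. Now I'll bring the bail over the hook tip.

Request:
step_arm(
  moves=[
    [[0,0.04,0.033],0,1],
    [[0,0.1,0.033],0,1],
    [[0,0.17,0.033],0,1],
    [[0,0.22,0.033],0,1],
    [[0,0.24,0.033],0,1],
  ],
)

```text
clock: 18.25
ee_pos: [0.4978, 0.2131, 0.2699]
tcp_rot: [180.0, 0.0, -167.2]
force: [-0.1, -0.9, -6.2]
opening: 0.164
grip_force: 118.0
```

Request:
step_arm(
  moves=[
    [[0,0.03,0],0,1],
    [[0,0.07,0],0,1],
    [[0,0.12,0],0,1],
    [[0,0.16,0],0,1],
    [[0,0.19,0],0,1],
  ],
)

```text
clock: 18.75
ee_pos: [0.4917, 0.2401, 0.2698]
tcp_rot: [180.0, -0.0, -167.2]
force: [-0.3, 0.7, -5.6]
opening: 0.166
grip_force: 118.3
```

Request:
step_arm(
  moves=[
    [[0,0,0],0,1],
    [[0,0,0],0,1],
    [[0,0,0],0,1],
    [[0,0,0],0,1],
    [[0,0,0],0,1],
  ],
)

```text
clock: 19.25
ee_pos: [0.4919, 0.2392, 0.2699]
tcp_rot: [-180.0, 0.0, -167.3]
force: [0.3, 0.9, -6.4]
opening: 0.166
grip_force: 118.1
```

```bash
python3 - <<'E'
from ora import *
np.set_printoptions(precision=4,suppress=True)
st=bot.get_state(); print(st['ee_pos'],st['tcp_rot'],st['force'],st['wrist_torque'],st['grip_force'])
S=snap('side');T=snap('top')
cv2.imwrite('full_side.png',cv2.cvtColor(S['pixels'],cv2.COLOR_RGB2BGR))
a=orange(S,(200,50,430,300));b=orange(T,(130,100,250,290)); print(a,b)
R=max(a,key=lambda q:q[0][0]); U=min(b,key=lambda q:q[0][1])
print(tri(S,R[0],T,U[0]))
E
```

```text
[0.4919 0.2392 0.2699] [-179.9963    0.0034 -167.2853] [ 0.3101  0.8879 -6.4001] [-0.0885  0.4174 -0.0529] 118.1226396560669
[([256.1, 116.1], 92), ([215.8, 144.1], 54)] [([162.6, 162.1], 147), ([178.5, 247.3], 84)]
[0.652  0.2763 0.2847]
```

Request:
step_arm(
  moves=[
    [[0,0.005,0.02],0,1],
    [[0,0.01,0.04],0,1],
    [[0,0.015,0.06],0,1],
    [[0,0.02,0.08],0,1],
    [[0,0.02,0.1],0,1],
  ],
)

```text
clock: 19.85
ee_pos: [0.4911, 0.2425, 0.2545]
tcp_rot: [180.0, -0.0, -167.3]
force: [0.3, 0.1, -6.2]
opening: 0.163
grip_force: 118.1
```

Request:
step_arm(
  moves=[
    [[0,0,0.01],0,1],
    [[0,0,0.02],0,1],
    [[0,0,0.03],0,1],
    [[0,0,0.04],0,1],
    [[0,0,0.05],0,1],
  ],
)

```text
clock: 20.35
ee_pos: [0.4913, 0.2424, 0.2473]
tcp_rot: [180.0, 0.0, -167.3]
force: [0.7, 0.1, -5.6]
opening: 0.163
grip_force: 118.3
```

Request:
step_arm(
  moves=[
    [[0,0,0.01],0,1],
    [[0,0,0.02],0,1],
    [[0,0,0.03],0,1],
    [[0,0,0.04],0,1],
    [[0,0,0.05],0,1],
  ],
)

```text
clock: 20.85
ee_pos: [0.4912, 0.2423, 0.2398]
tcp_rot: [-180.0, 0.0, -167.3]
force: [-0.3, 0.3, -4.6]
opening: 0.157
grip_force: 118.4
```

Request:
step_arm(
  moves=[
    [[0,0,0.01],0,1],
    [[0,0,0.02],0,1],
    [[0,0,0.03],0,1],
    [[0,0,0.04],0,1],
    [[0,0,0.05],0,1],
  ],
)

```text
clock: 21.35
ee_pos: [0.4913, 0.2424, 0.2323]
tcp_rot: [180.0, 0.0, -167.3]
force: [0.0, -0.7, -4.7]
opening: 0.167
grip_force: 118.4
```

Request:
step_arm(
  moves=[
    [[0,0,0.01],0,1],
    [[0,0,0.02],0,1],
    [[0,0,0.03],0,1],
    [[0,0,0.04],0,1],
    [[0,0,0.05],0,1],
  ],
)

```text
clock: 21.85
ee_pos: [0.4913, 0.2424, 0.2249]
tcp_rot: [180.0, 0.0, -167.3]
force: [-0.3, -0.3, -4.7]
opening: 0.163
grip_force: 118.4
```

Request:
step_arm(
  moves=[
    [[0,0,0.01],0,1],
    [[0,0,0.02],0,1],
    [[0,0,0.03],0,1],
    [[0,0,0.04],0,1],
    [[0,0,0.05],0,1],
  ],
)

```text
clock: 22.35
ee_pos: [0.4913, 0.2424, 0.2174]
tcp_rot: [180.0, 0.0, -167.3]
force: [-1.5, -0.7, -2.3]
opening: 0.163
grip_force: 118.7
```

Request:
step_arm(
  moves=[
    [[0,0,0.01],0,1],
    [[0,0,0.02],0,1],
    [[0,0,0.03],0,1],
    [[0,0,0.04],0,1],
    [[0,0,0.05],0,1],
  ],
)

```text
clock: 22.85
ee_pos: [0.4913, 0.2424, 0.2099]
tcp_rot: [180.0, 0.0, -167.3]
force: [-0.7, -0.3, -2.3]
opening: 0.168
grip_force: 118.8
```

```bash
cat > chk.py <<'E'
from ora import *
np.set_printoptions(precision=4,suppress=True)
f=[];m=[]
S=snap('side');T=snap('top')
for i in range(6):
    st=bot.get_state(); f.append(st['force']);m.append(st['wrist_torque']); snapshot('side') if i<4 else 0
print(st['clock'],st['ee_pos'],st['tcp_rot'],np.mean(f[:5],0),np.mean(m[:5],0),st['grip_force'])
cv2.imwrite('full_side.png',cv2.cvtColor(S['pixels'],cv2.COLOR_RGB2BGR))
a=orange(S,(200,50,430,300));b=orange(T,(130,100,250,290)); print(a,b)
R=max(a,key=lambda q:q[0][0]); U=min(b,key=lambda q:q[0][1])
print('grip_b',tri(S,R[0],T,U[0]))
E
python3 chk.py
```

```text
23.15 [0.4913 0.2424 0.21  ] [ 179.9993    0.011  -167.2635] [ 0.0015 -0.3178 -2.45  ] [-0.0926  0.2074 -0.0225] 118.72450947761536
[([258.0, 132.4], 86), ([219.1, 161.6], 49)] [([170.4, 169.3], 148), ([185.8, 250.8], 69)]
grip_b [0.6525 0.2794 0.2256]
```

Request:
step_arm(
  moves=[
    [[0,0,0.01],0,1],
    [[0,0,0.02],0,1],
    [[0,0,0.03],0,1],
    [[0,0,0.04],0,1],
    [[0,0,0.05],0,1],
  ],
)

```text
clock: 23.65
ee_pos: [0.4914, 0.2424, 0.2023]
tcp_rot: [180.0, 0.0, -167.3]
force: [-0.7, -0.2, -2.2]
opening: 0.169
grip_force: 118.7
```

Request:
step_arm(
  moves=[
    [[0,0,0.01],0,1],
    [[0,0,0.02],0,1],
    [[0,0,0.03],0,1],
    [[0,0,0.04],0,1],
    [[0,0,0.05],0,1],
  ],
)

```text
clock: 24.15
ee_pos: [0.4913, 0.2424, 0.1948]
tcp_rot: [180.0, 0.0, -167.3]
force: [-0.3, -0.4, -0.0]
opening: 0.16
grip_force: 119.0
```

Request:
step_arm(
  moves=[
    [[0,0,0.005],0,1],
    [[0,0,0.01],0,1],
    [[0,0,0.015],0,1],
    [[0,0,0.02],0,1],
    [[0,0,0.02],0,1],
  ],
)

```text
clock: 24.65
ee_pos: [0.4913, 0.2424, 0.1918]
tcp_rot: [180.0, 0.0, -167.3]
force: [-0.3, -0.6, 0.5]
opening: 0.165
grip_force: 119.2
```

```bash
python3 chk.py
```

```text
24.95 [0.4913 0.2424 0.1919] [ 179.9984    0.009  -167.2667] [-0.6243  0.0012  0.0631] [-0.046   0.1854 -0.0118] 119.16040062904358
[([258.6, 137.3], 83), ([220.3, 166.7], 47)] [([172.8, 171.5], 145), ([188.4, 251.3], 66)]
grip_b [0.6524 0.2799 0.2074]
```

```bash
cat > fm.py <<'E'
from h import *
F=[]
for i in range(20):
    snapshot('top'); s=bot.get_state(); F.append(np.r_[s['force'],s['wrist_torque']])
F=np.array(F); print(s['clock'],s['ee_pos'],'mean',F.mean(0).round(3),'se',(F.std(0)/20**.5).round(3))
E
python3 fm.py
```

```text
25.95 [0.49123746 0.24234681 0.19186672] mean [-0.319 -0.172 -0.653  0.007  0.053  0.007] se [0.09  0.139 0.154 0.008 0.011 0.006]
```

Request:
step_arm(
  moves=[
    [[0,0,0.008],0,1],
    [[0,0,0.016],0,1],
    [[0,0,0.024],0,1],
    [[0,0,0.03],0,1],
    [[0,0,0.035],0,1],
  ],
)

```text
clock: 26.45
ee_pos: [0.4912, 0.2424, 0.1865]
tcp_rot: [180.0, 0.0, -167.3]
force: [0.1, 0.2, -0.5]
opening: 0.164
grip_force: 119.0
```

```bash
python3 fm.py; python3 chk.py
```

```text
27.45 [0.49122305 0.24239308 0.18660086] mean [-0.241  0.047 -0.652  0.002  0.012 -0.004] se [0.074 0.097 0.106 0.007 0.008 0.006]
27.75 [0.4912 0.2424 0.1866] [-180.        0.0024 -167.2631] [ 0.0348 -0.2539  0.4896] [-0.0488  0.0601 -0.0015] 119.09427881240845
[([258.8, 138.7], 85), ([220.6, 168.1], 48)] [([173.7, 171.9], 140), ([189.1, 251.6], 64)]
grip_b [0.6526 0.2797 0.2022]
```

Request:
step_arm(
  moves=[
    [[0,0,0.005],0,1],
    [[0,0,0.01],0,1],
    [[0,0,0.014],0,1],
    [[0,0,0.014],0,1],
    [[0,0,0.014],0,1],
  ],
)

```text
clock: 28.25
ee_pos: [0.4912, 0.2424, 0.1845]
tcp_rot: [-180.0, 0.0, -167.3]
force: [0.3, 0.9, 1.6]
opening: 0.166
grip_force: 119.2
```

```bash
python3 fm.py
```

```text
29.25 [0.49124687 0.24238355 0.18450002] mean [-0.234  0.056  0.793 -0.024  0.052 -0.007] se [0.123 0.107 0.086 0.006 0.007 0.006]
```

```bash
python3 fm.py
```

```text
30.25 [0.49120267 0.242348   0.18449306] mean [-0.218 -0.069  0.579  0.001 -0.041  0.002] se [0.1   0.115 0.12  0.007 0.008 0.006]
```

Request:
step_arm(
  moves=[
    [[0,0,-0.003],0,1],
    [[0,0,-0.006],0,1],
    [[0,0,-0.006],0,1],
    [[0,0,-0.006],0,1],
    [[0,0,-0.006],0,1],
  ],
  grip_force=20,
)

```text
clock: 30.75
ee_pos: [0.4912, 0.2424, 0.1854]
tcp_rot: [180.0, -0.0, -167.3]
force: [0.3, -0.0, -1.2]
opening: 0.162
grip_force: 119.1
```

Request:
step_arm(
  moves=[
    [[0,0,0],0,0.65],
    [[0,0,0],0,0.63],
    [[0,0,0],0,0.61],
    [[0,0,0],0,0.59],
    [[0,0,0],0,0.57],
  ],
)

```text
clock: 31.25
ee_pos: [0.4912, 0.2424, 0.1854]
tcp_rot: [-180.0, 0.0, -167.3]
force: [-0.3, -0.2, -0.4]
opening: 0.219
grip_force: 0.0
```

```bash
python3 chk.py
```

```text
31.55 [0.4912 0.2424 0.1854] [-179.9985   -0.0027 -167.2653] [-0.3693 -0.0069 -0.4572] [-0.0083  0.0134 -0.0116] 0.0
[([258.8, 138.8], 83), ([220.8, 168.1], 51)] [([173.6, 171.9], 143), ([189.1, 251.7], 63)]
grip_b [0.6528 0.2801 0.2016]
```

Request:
step_arm(
  moves=[
    [[0,0,0],0,0.45],
    [[0,0,0],0,0.3],
    [[0,0,0],0,0.15],
    [[0,0,0],0,0.05],
    [[0,0,0],0,0.0],
  ],
)

```text
clock: 32.05
ee_pos: [0.4912, 0.2424, 0.1854]
tcp_rot: [180.0, 0.0, -167.3]
force: [-0.2, -0.1, -0.6]
opening: 0.501
grip_force: 0.0
```

Request:
step_arm(
  moves=[
    [[0,0,-0.03],0,0],
    [[0,0,-0.1],0,0],
    [[0,0,-0.2],0,0],
    [[0,0,-0.3],0,0],
    [[0,0,-0.4],0,0],
  ],
)

```text
clock: 32.55
ee_pos: [0.4915, 0.2424, 0.247]
tcp_rot: [180.0, 0.1, -167.3]
force: [-0.4, -0.4, -0.1]
opening: 0.501
grip_force: 0.0
```

Request:
step_arm(
  moves=[
    [[0.1,0,0],0,0],
    [[0.25,0,0],0,0],
    [[0.4,0,0],0,0],
    [[0.5,0,0],0,0],
    [[0.55,0,0],0,0],
  ],
)

```text
clock: 33.05
ee_pos: [0.4084, 0.2235, 0.2453]
tcp_rot: [-180.0, -0.1, -167.2]
force: [0.1, 0.3, -0.6]
opening: 0.498
grip_force: 0.0
```

```bash
python3 chk.py; python3 - <<'E'
from h import *
S=snap('side');T=snap('top')
a=cv2.resize(S['pixels'][70:240,160:330],None,fx=2.35,fy=2.35,interpolation=cv2.INTER_CUBIC)
b=cv2.resize(T['pixels'][110:280,110:280],None,fx=2.35,fy=2.35,interpolation=cv2.INTER_CUBIC)
cv2.imwrite('pics/fin.png',cv2.cvtColor(np.hstack([a,b]),cv2.COLOR_RGB2BGR))
E
```

```text
33.35 [0.4118 0.2245 0.2455] [ 179.9937    0.0574 -167.2769] [0.2081 0.231  0.1519] [-0.0102 -0.0074 -0.0101] 0.0
[([258.8, 138.9], 82), ([223.4, 166.4], 100)] [([173.7, 171.9], 142), ([187.6, 245.8], 155)]
grip_b [0.6528 0.2801 0.2012]
```

View pics/fin.png

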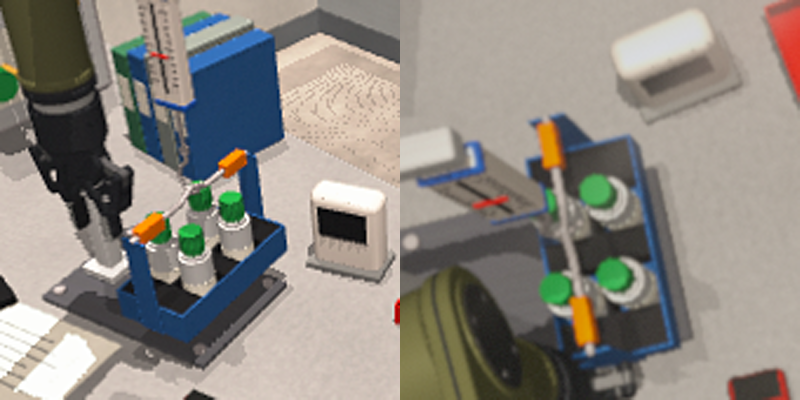

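The carrier hangs from the hook with all four cartridges. The grips are at side (223,166) and (259,139), the red pointer is drawn down at (227,94), and the gripper is clear. I'll check that it's still and level, then hand in.

Request:
step_arm(
  moves=[
    [[0,0,0],0,0],
    [[0,0,0],0,0],
    [[0,0,0],0,0],
    [[0,0,0],0,0],
    [[0,0,0],0,0],
  ],
)

```text
clock: 33.95
ee_pos: [0.4107, 0.2242, 0.2454]
tcp_rot: [-180.0, -0.0, -167.3]
force: [0.2, 0.2, -0.0]
opening: 0.497
grip_force: 0.0
```

```bash
python3 - <<'E'
from ora import *
for i in range(4):
    S=snap('side');T=snap('top')
    a=sorted(orange(S,(200,50,430,300)));b=sorted(orange(T,(130,100,250,290)),key=lambda q:-q[0][1])
    print([tri(S,p[0],T,q[0]).round(4).tolist() for p,q in zip(a,b)],bot.get_state()['clock'])
E
```

```text
[[0.4869, 0.2428, 0.2025], [0.653, 0.2802, 0.2011]] 34.05
[[0.4871, 0.2429, 0.2024], [0.6529, 0.2803, 0.2011]] 34.15
[[0.4871, 0.2429, 0.2024], [0.6528, 0.2801, 0.2012]] 34.25
[[0.4871, 0.2431, 0.2022], [0.653, 0.2802, 0.2011]] 34.35
```

Level to within 0.5° and still.

```bash
python3 -c "
from bench import bot
print(bot.finish_job())"
```

```text
the job is handed in; nothing more can be done
None
```

The loose green-capped cartridge is in the empty pocket, and the full carrier (about 0.6 kg) hangs still on the balance hook, level to within 0.5° and clear of the bench, with the gripper away from it; I handed the job in at about 34 s.

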